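# Clamp the test block and hold the angle gauge on its marker

## Robot

A 7-joint arm with a two-finger parallel gripper is mounted at the origin on the work surface. World frame = base frame: x ahead of the robot, y to its left, z up, the work surface at z = 0. Lengths are in m, angles in rad, forces in N, time in s.
With the tool pointing down it reaches from about 0.425 to 0.875 m from the base axis. Payload 4.7 kg.
Tool frame: the origin (TCP) lies on the centre line of the jaws, within the pads' length; the fingertips stand ctrl.tcp_to_tips ahead of it and the grasp point (between the pads) lies 2 mm behind it (ctrl.tcp_to_tips is the distance from the TCP to the fingertips, in m); z points along the fingers, y is the line along which they close (so a half turn about z gives the same grasp; the last joint's range is limited). The gripper opens to 87 mm and grips with 3 to 60 N. Pads are 19 mm wide; open, the fingers measure 117 mm over their backs; the gripper's body (75 mm by 190 mm) begins 51 mm behind the grasp point.
Start: joints at [1.224, 0.321, -0.07, 1.45, 0.023, 1.371, -0.057], TCP at [0.229, -0.608, 0.24] pointing down, gripper open.
Joint ranges: [-2.86, 2.86], [-0.3, 2.09], [-1.38, 1.24], [0.06, 2.45], [-1.56, 4.7], [0.09, 2.05], [-2.69, 2.69]. Speed limits (rad/s): [2.57, 2.57, 3.14, 3.14, 3.14, 3.14, 3.14].

## Interface

Orientations are given as a rotation vector (axis times angle).
In Python, from bench import ctrl, optics, close_job gives the robot as it stands.
- The arm moves only by the shell command python3 -m inch 'ROWS' [OPENING] [FORCE]. ROWS is JSON, a list of rows, each a list of 2 entries, a list of its own where there are three numbers: the shift along the tool's x, y, z in mm, then the turn, a rotation vector about the tool's x, y, z in degrees. In form: [[[x, y, z], [ax, ay, az]], ...]. A call has exactly 10 rows; each row shifts and turns the commanded pose from where the row before left it, along the tool's axes as they then stand; what a row does not reach is not made up. A row lasts 1/10 s, in which the tool goes at most 50 mm and 8.59 degrees, less where a joint would pass 70% of its speed; a pose out of reach is approached as far as the arm can. A call is refused whole if a number of a shift passes 50 or a number of a turn 8.59, either way. A call with a gripper value outside its range is refused whole. OPENING is the closure, from 0 (fully open) to 1 (shut), set as the call begins (- or left out, the last holds). The fingers move at their own pace and stop on an object; FORCE is the grip in N (left out, the last holds). Time passes only in rows, so rows that do not move let the fingers close, or fill a call up. It gives the time, the measured TCP pose, the force and the opening at its end, in the units of the state.
- ctrl.get_state(): the state, without advancing time (a new reading comes with each control period).
- optics.get_image(name): name is "scene" or "top" or "wrist"; returns a dict with "image" (384x512x3 uint8, red, green, blue), "fx", "fy", "cx", "cy" (pixels), "R" (3x3) and "t" (3): a world point X has camera coordinates R X + t; the wrist camera has in their place "hand_eye" (4x4, takes a point from camera to tool coordinates, whose origin is the TCP and whose axes are the flange's). Camera axes: x right, y down, z forward; pixel columns grow to the right and rows downward; lengths in m; the calibration is good to about 2 mm. A picture is of the moment at which its call begins: read the wrist's pose just before it. There is no depth.
- close_job(): hands the job in, once; it reports no verdict.
The state is a dict: "time": time; "joint_positions": joint angles; "qd": joint speeds; "joint_torque": joint torques, N m; "position": TCP position; "tool_rot": TCP orientation; "ft_force": force on the tool from outside, world axes, zero at the start; "torque": the same for the moment, N m; "grip_width": opening from 0.0 (shut) to 1.0 (fully open).
Only numpy, scipy, OpenCV 4.12 (cv2) and the standard library are available. Lean on these libraries where they do the work, as an engineer would, in place of code of your own. Each camera call takes 0.05 s, during which the arm holds its last target. There are 200 camera calls.

## Task

Swing the toggle clamp's arm over centre and fully down onto the mortar block so that it clamps the block in its nest. Then press the raised, domed end of the angle gauge to rock it on the block's steel stud until its swinging pointer settles on the marker at the dial's rim, and finish while holding it steady there: do not let go, keep the gauge seated on the stud, and leave the beaker, the mortar bar and the spatula alone.

Things in the scene. Friction and masses are not known exactly. Their poses are not given: they have to be found in the camera images.
- fixture: aluminium check fixture fixed to the bench; origin on the bench (z = 0) under the centre of its nest; its x points away from the robot at yaw 0, its y to the left, its z up. Plate 190 mm in x, y from -182 to +80 mm, 12 mm thick; low steel rails (tops 34 mm above the bench) box in the block. The clamp stand is at x -50 mm, y -125 mm, 80 mm tall
- clamp (a joint): toggle clamp arm, rad, about the fixture's x: 0 = lying level along the fixture's +y, foot on the block (-0.03 to 0.05 when clamped); 1.57 = upright, its dead centre; at the start open, leaning outwards (to -y) at 1.8 to 2.1, its stop. Heavy arm, stiff pivot: past about 1.2 it falls shut by its own weight. Push it (under 5 N) from its outer side: the -y side when open, the top when shut
- clamp_hinge (a point): the hinge axis of the clamp arm, at (-50, -125, 72) mm in the fixture; the arm is a steel bar 16 mm wide (x) and 14 mm thick
- clamp_grip (a point): middle of the clamp arm's thick round steel grip (20 mm diameter, 45 mm long), on the arm's centre line 100 mm from the hinge; the arm ends 117 mm from the hinge
- clamp_foot (a point): middle of the lower face of the clamp's rubber foot, 16 mm diameter, under the arm 85 mm from the hinge, on its inner side (21 mm off the arm's centre line)
- block: loose grey mortar block, 130 x 100 x 40 mm, 0.95 kg, lying in the nest with 2 mm play; origin at the centre of its underside (12 mm above the bench), axes like the fixture's
- stud: round-backed steel stud cast into the block's top, a bar 20 mm in diameter and 48 mm long along the block's x, standing 14 mm proud of it; origin on the block's top under the stud's middle, at (35, 0, 40) mm in the block
- stud_top (a point): middle of the stud's crest, 14 mm above the block's top
- gauge: loose angle gauge, about 0.5 kg: flat steel bar 44 x 198 x 8 mm along its y, rocking on the stud's crest between two 6 mm deep lips; upright white dial 92 mm across facing +x (away from the robot), its centre 55 mm above the bar's underside; dark weight on the -y end, which rests on the block's edge: +y end up, tilt 0.28 rad about x, and -0.28 at most the other way. Axes like the block's
- gauge_middle (a point): origin of the gauge, the middle of the bar's underside; it stays within 6 mm of the stud's crest while the gauge rocks
- thumb (a point): centre of the black thumb dome, a ball of 14 mm radius on the raised +y end of the gauge, at (0, 86, 20) mm in the gauge; press on it from above, 1 to 3 N rock the gauge, whose other end falls back when let go
- pointer (a joint): the dial's pendulum pointer, rad, in the gauge: it swings freely and always settles plumb upright, so it reads the gauge's tilt: 0 = bar level, positive = thumb end up (0.28 at rest), falling as the thumb end is pressed down. It swings for about 1 s after each motion
- pointer_tip (a point): tip of the thin black pointer, 41 mm from the dial's centre, on the dial's +x side
- marker (a joint): marker on the dial's rim, locked for good at a different angle each time, rad, counted like the pointer's: the pointer is on the mark when both joints read the same
- mark (a point): inner end of the marker, a steel tab 8 mm wide straddling the top of the dial's rim: the point where the pointer's tip must settle, 41 mm from the dial's centre
- beaker: bystander: metal beaker, 66 mm across, 85 mm tall, origin under its base
- prism: bystander: mortar bar 160 x 40 x 40 mm, origin under its centre
- scraper: bystander: spatula lying on the bench
Not all that is in view belongs to the job. What is shaped like the gauge but blue or red is not meant.

How it is judged:
By the outcome, as a careful person would: the job done as asked, in the order asked, and still so for the second after the job is handed in, while the arm keeps its last pose, push and grip.
It also fails if it takes over 58 s, if anything falls off the work surface, if the arm or the gripper's body presses on something with over 40 N, if the wrist force passes 120 N, or if a joint passes its speed limit or range.

## Working session

There is one attempt and no reset: what is moved stays moved. The work goes in short steps, Python scripts to look and compute and a shell command to move; the robot and the scene stay as the last step left them, time stands still between calls to the robot, and variables do not carry over. Pictures are saved under pics/ and viewed, on a budget of 10 in all, crops included, one or two more only if the job needs it, and the job is handed in when it is done.

```bash
ls; mkdir -p pics
python3 - <<'E'
from bench import ctrl, optics
import cv2,numpy as np
s=ctrl.get_state();print({k:np.round(v,3).tolist() for k,v in s.items()},ctrl.tcp_to_tips)
for n in("scene","top"):
    d=optics.get_image(n);cv2.imwrite(f"pics/{n}1.png",cv2.resize(d["image"][:,:,::-1],(800,600),interpolation=cv2.INTER_CUBIC))
    print(n,d["fx"],d["fy"],d["cx"],d["cy"],np.round(d["R"],4).tolist(),np.round(d["t"],4).tolist())
E
```

```text
pics
{'time': 0.0, 'joint_positions': [1.224, 0.322, -0.07, 1.452, 0.023, 1.371, -0.057], 'qd': [0.001, -0.002, 0.001, -0.0, 0.002, 0.001, -0.0], 'joint_torque': [-0.001, -49.129, -0.404, -31.253, -0.064, 0.044, 0.0], 'position': [0.229, -0.608, 0.238], 'tool_rot': [-3.089, -0.563, 0.001], 'ft_force': [-0.362, -0.319, 0.451], 'torque': [0.046, 0.013, 0.008], 'grip_width': 1.004} 0.017
scene 459.6149991694152 459.6149991694152 254.12428607311418 194.30079080355878 [[-0.7328, 0.6804, -0.0083], [0.4359, 0.4601, -0.7735], [-0.5225, -0.5705, -0.6337]] [0.3614, -0.1156, 1.5315]
top 405.43251073139146 405.43251073139146 252.78538354673307 200.1761729623139 [[-0.0091, -0.9996, -0.0269], [-0.9888, 0.013, -0.149], [0.1493, 0.0252, -0.9885]] [0.0235, 0.5078, 1.2769]
```

View pics/scene1.png

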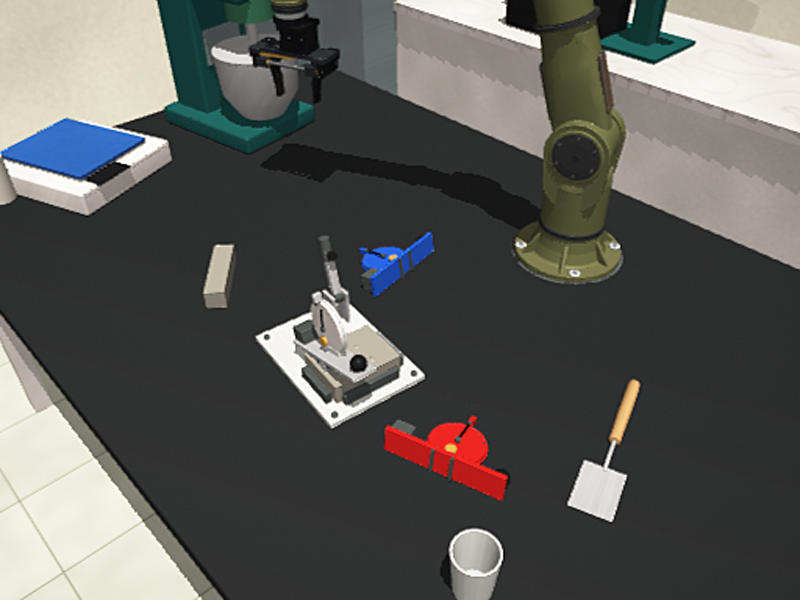

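View pics/top1.png

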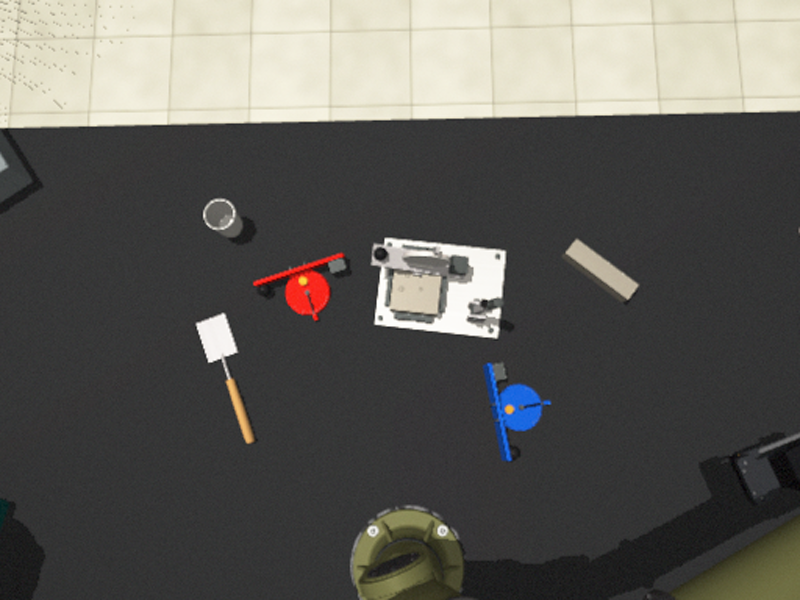

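Run:
```python
from bench import ctrl, optics
import cv2,numpy as np
a=cv2.imread("pics/scene1.png")
S=optics.get_image("scene")["image"][:,:,::-1];T=optics.get_image("top")["image"][:,:,::-1]
# scene crop cols 160-280 rows145-280 ; top cols 230-335 rows 145-225
c1=cv2.resize(S[145:280,155:285],None,fx=4.4,fy=4.4,interpolation=cv2.INTER_CUBIC)
cv2.imwrite("pics/c1.png",c1)
c2=cv2.resize(T[145:225,230:335],None,fx=7,fy=7,interpolation=cv2.INTER_CUBIC)
cv2.imwrite("pics/c2.png",c2);print(c1.shape,c2.shape)
```

```text
(594, 572, 3) (560, 735, 3)
```

View pics/c1.png

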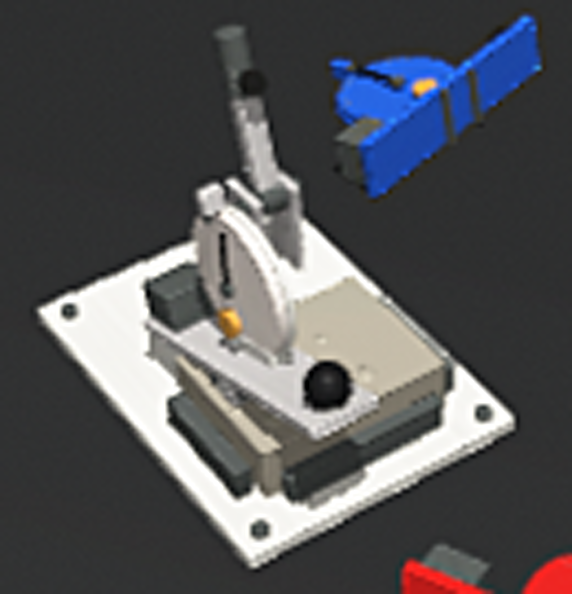

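View pics/c2.png

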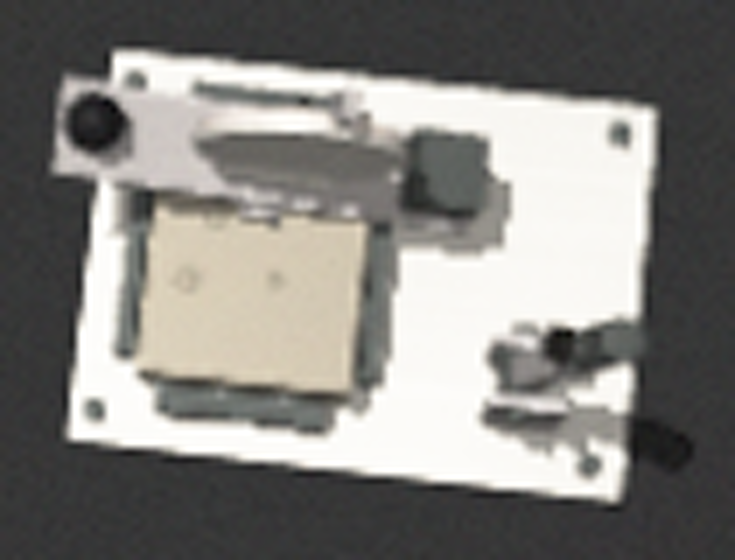

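```bash
cat > h.py <<'E'
from bench import ctrl, optics
import cv2,numpy as np
from scipy.spatial.transform import Rotation as Rn
from scipy.optimize import least_squares
def proj(d,X):
    c=np.atleast_2d(X)@np.array(d["R"]).T+d["t"]; return np.c_[d["fx"]*c[:,0]/c[:,2]+d["cx"],d["fy"]*c[:,1]/c[:,2]+d["cy"]]
def f2w(p,X): # fixture mm -> world m
    c,s=np.cos(p[2]),np.sin(p[2]);X=np.atleast_2d(X)/1000.
    return np.c_[p[0]+c*X[:,0]-s*X[:,1],p[1]+s*X[:,0]+c*X[:,1],X[:,2]]
def gz(t,G): # gauge mm -> fixture mm at tilt t
    return Rn.from_rotvec([t,0,0]).apply(np.atleast_2d(G).astype(float))+[35,0,66]
E
python3 - <<'E'
from h import *
S=optics.get_image("scene");T=optics.get_image("top")
ct=lambda a:(np.array(a)+.5)/7-.5+[230,145]
cs=lambda a:(np.array(a)+.5)/4.4-.5+[155,145]
C=[[95,80,12],[95,-182,12],[-95,-182,12],[-95,80,12]]
pt=ct([(112,48),(657,104),(620,502),(67,440)]); ps=cs([(253,562),(38,311),(516,416)])
def r(p):
    W=f2w(p,C); return np.r_[(proj(T,W)-pt).ravel(),(proj(S,W[[0,1,3]])-ps).ravel()]
o=least_squares(r,[.65,0,0]);p=o.x;print(p,np.round(o.fun,1))
th=gz(.28,[0,86,20]);print("thumb",th,f2w(p,th),proj(T,f2w(p,th))-ct((95,123)),proj(S,f2w(p,th))-cs((326,385)))
for a in (1.8,1.95,2.1):
    e=[[-50,-125+117*np.cos(a),72+117*np.sin(a)]];print(a,f2w(p,e),(proj(T,f2w(p,e))-[230,145])*7,(proj(S,f2w(p,e))-[155,145])*4.4)
for dx in(-5,0,5,10):
  for m in (-.3,-.15,0,.15,.28):
    q=gz(.28,[dx,41*np.sin(m),55+41*np.cos(m)]);print(dx,m,np.round((proj(S,f2w(p,q))-[155,145])*4.4),np.round((proj(T,f2w(p,q))-[230,145])*7))
  q=gz(.28,[[dx,0,55],[dx,0,0]]);print("ctr",np.round((proj(S,f2w(p,q))-[155,145])*4.4).tolist())
E
```

```text
[ 0.57417092 -0.02457499 -0.11915261] [-0.7  0.2 -0.8 -0.  -0.4 -0.7 -0.7 -0.3 -0.5 -1.5 -0.4 -0.8  0.1 -0.5]
thumb [[ 35.          77.12365472 108.98769454]] [[0.61809052 0.04784136 0.10898769]] [[-0.92165802 -0.14830112]] [[0.66556254 0.0132652 ]]
1.8 [[ 0.50650668 -0.16913933  0.18594017]] [[605.34878296 330.4869928 ]] [[230.92982429  27.84030111]]
1.95 [[ 0.50451814 -0.18574923  0.18068829]] [[644.33792197 336.84927012]] [[217.4483877   22.77927885]]
2.1 [[ 0.50264523 -0.20139335  0.1729955 ]] [[679.76270465 343.88513623]] [[205.37081085  21.75654207]]
-5 -0.3 [[220. 212.]] [[345. 132.]]
-5 -0.15 [[225. 213.]] [[333. 129.]]
-5 0 [[230. 215.]] [[320. 127.]]
-5 0.15 [[235. 219.]] [[306. 125.]]
-5 0.28 [[240. 223.]] [[293. 123.]]
ctr [[245.0, 278.0], [265.0, 359.0]]
0 -0.3 [[213. 215.]] [[346. 121.]]
0 -0.15 [[217. 216.]] [[334. 118.]]
0 0 [[222. 218.]] [[321. 115.]]
0 0.15 [[228. 222.]] [[307. 113.]]
0 0.28 [[232. 226.]] [[294. 112.]]
ctr [[238.0, 281.0], [258.0, 363.0]]
5 -0.3 [[205. 218.]] [[348. 110.]]
5 -0.15 [[210. 219.]] [[335. 107.]]
5 0 [[215. 221.]] [[322. 104.]]
5 0.15 [[220. 225.]] [[308. 102.]]
5 0.28 [[225. 230.]] [[296. 100.]]
ctr [[230.0, 285.0], [250.0, 366.0]]
10 -0.3 [[198. 222.]] [[349.  98.]]
10 -0.15 [[202. 223.]] [[336.  95.]]
10 0 [[207. 225.]] [[323.  93.]]
10 0.15 [[212. 229.]] [[309.  91.]]
10 0.28 [[217. 233.]] [[297.  89.]]
ctr [[223.0, 288.0], [243.0, 370.0]]
```

Run:
```python
from h import *
d=optics.get_image("wrist");print({k:np.round(v,4).tolist() for k,v in d.items() if k!="image"})
s=ctrl.get_state();R=Rn.from_rotvec(s["tool_rot"]).as_matrix();print(R.round(3).tolist(),s["time"])
p=[.5742,-.0246,-.1192]
for n,q in dict(start=[-50,-215,200],pre=[-50,-195,170],grip=[-50,-125+100*np.cos(1.95),72+100*np.sin(1.95)],g12=[-50,-125+100*np.cos(1.2),72+100*np.sin(1.2)],g0=[-50,-25,72],thumb=gz(.28,[0,86,20])[0]).items(): print(n,f2w(p,[q]).round(4))
```

```text
{'fx': 286.3706, 'fy': 286.3706, 'cx': 255.6387, 'cy': 190.276, 'hand_eye': [[-0.0004, -0.9614, -0.2753, 0.0757], [1.0, -0.0004, -0.0002, -0.0001], [0.0001, -0.2753, 0.9614, -0.1443], [0.0, 0.0, 0.0, 1.0]]}
[[0.936, 0.353, -0.0], [0.353, -0.936, 0.0], [-0.0, -0.0, -1.0]] 0.35
start [[ 0.499  -0.2321  0.2   ]]
pre [[ 0.5014 -0.2123  0.17  ]]
grip [[ 0.5053 -0.1795  0.1649]]
g12 [[ 0.514  -0.1068  0.1652]]
g0 [[ 0.5216 -0.0435  0.072 ]]
thumb [[0.6181 0.0478 0.109 ]]
```

```bash
python3 -m inch '[[[16,-11,0],[0,0,0]],[[32,-21,0],[0,0,0]],[[36,-23,0],[0,0,0]],[[36,-23,0],[0,0,0]],[[36,-23,0],[0,0,0]],[[36,-24,0],[0,0,0]],[[36,-24,0],[0,0,0]],[[36,-24,0],[0,0,0]],[[36,-24,0],[0,0,0]],[[36,-24,0],[0,0,0]]]' 1 20
python3 -m inch '[[[30,-20,0],[0,0,0]],[[16,-11,0],[0,0,4]],[[0,0,0],[0,0,8]],[[0,0,0],[0,0,8]],[[0,0,10],[0,0,7.5]],[[0,0,20],[0,0,0]],[[0,0,20],[0,0,0]],[[0,0,10],[0,0,0]],[[0,0,5],[0,0,0]],[[0,0,0],[0,0,0]]]'
```

```text
time: 1.35
position: [0.4667, -0.2795, 0.2399]
tool_rot: [3.09, 0.566, 0.0]
ft_force: [-0.3, -0.2, -0.1]
grip_width: 0.176
time: 2.35
position: [0.4978, -0.2369, 0.1744]
tool_rot: [-3.136, 0.186, 0.001]
ft_force: [-0.0, -0.8, 0.1]
grip_width: 0.003
```

```bash
python3 -m inch '[[[0,-6,0],[0,0,0]],[[0,-6,0],[0,0,0]],[[0,-6,0],[0,0,0]],[[0,-6,0],[0,0,0]],[[0,-6,0],[0,0,0]],[[0,-6,0],[0,0,0]],[[0,-6,0],[0,0,0]],[[0,-6,0],[0,0,0]],[[0,-6,0],[0,0,0]],[[0,-6,0],[0,0,0]]]'
python3 - <<'E'
from h import *
d=optics.get_image("wrist");w=d["image"][:,:,::-1]
t=optics.get_image("top")["image"][140:230,225:340,::-1]
cv2.imwrite("pics/w1.png",np.hstack([w[:,56:456],cv2.resize(t,(399,384),interpolation=cv2.INTER_CUBIC)]))
E
```

```text
time: 3.35
position: [0.5053, -0.1781, 0.175]
tool_rot: [3.135, -0.188, 0.002]
ft_force: [-0.3, -2.1, 2.9]
grip_width: 0.003
```

View pics/w1.png

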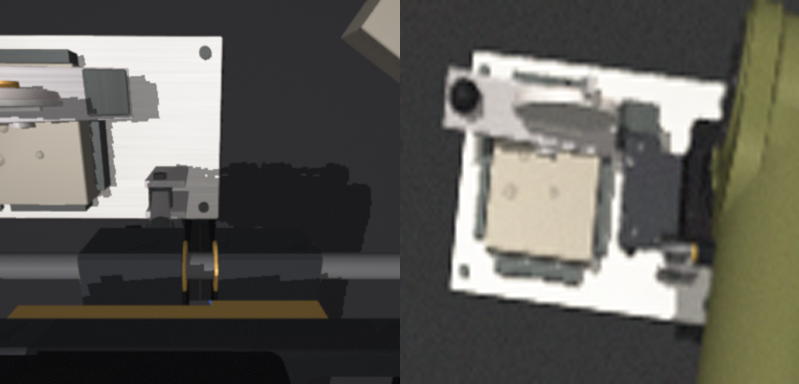

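```bash
python3 -m inch '[[[0,-6,0],[0,0,0]],[[0,-6,0],[0,0,0]],[[0,-6,0],[0,0,0]],[[0,-6,0],[0,0,0]],[[0,-6,0],[0,0,0]],[[0,-6,0],[0,0,0]],[[0,-6,0],[0,0,0]],[[0,-6,0],[0,0,0]],[[0,-6,0],[0,0,0]],[[0,-6,0],[0,0,0]]]'
python3 -m inch '[[[0,-5,0],[0,0,0]],[[0,-5,0],[0,0,0]],[[0,-5,0],[0,0,0]],[[0,-5,0],[0,0,0]],[[0,-5,0],[0,0,0]],[[0,-5,0],[0,0,0]],[[0,-5,0],[0,0,0]],[[0,-5,0],[0,0,0]],[[0,-5,0],[0,0,0]],[[0,-5,0],[0,0,0]]]'
```

```text
time: 4.45
position: [0.5122, -0.1177, 0.1745]
tool_rot: [-3.136, 0.187, 0.0]
ft_force: [-1.4, 0.4, -0.2]
grip_width: 0.008
time: 5.45
position: [0.5181, -0.0684, 0.1745]
tool_rot: [3.136, -0.187, -0.0]
ft_force: [-0.4, -0.2, 0.0]
grip_width: 0.005
```

Run:
```python
from h import *
d=optics.get_image("wrist");w=d["image"][:,:,::-1]
cv2.imwrite("pics/w2.png",w)
```

```text
(no output)
```

View pics/w2.png

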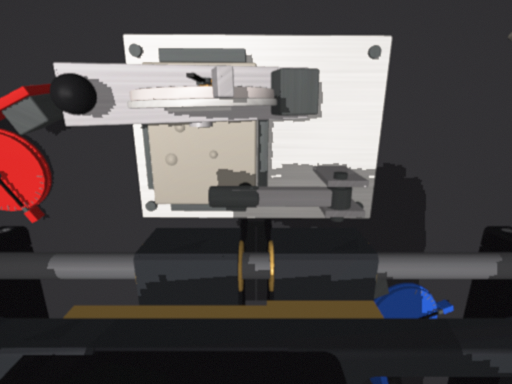

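```bash
cat >> h.py <<'E'
P=[.5742,-.0246,-.1192]
def wcam(pos,rv,d):
    M=np.eye(4);M[:3,:3]=Rn.from_rotvec(rv).as_matrix();M[:3,3]=pos
    I=np.linalg.inv(M@np.array(d["hand_eye"]));return dict(R=I[:3,:3],t=I[:3,3],fx=d["fx"],fy=d["fy"],cx=d["cx"],cy=d["cy"])
E
python3 -m inch '[[[0,-8,0],[0,0,0]],[[0,-9,0],[0,0,0]],[[0,-8,10],[0,0,0]],[[0,0,15],[0,0,0]],[[0,0,15],[0,0,0]],[[0,0,10],[0,0,0]],[[0,0,6],[0,0,0]],[[0,0,4],[0,0,0]],[[0,0,2],[0,0,0]],[[0,0,2],[0,0,0]]]'
python3 - <<'E'
from h import *
d=optics.get_image("wrist")
c=wcam([0.5181,-0.0684,0.1745],[3.136,-0.187,0],d)
pr=lambda q:proj(c,f2w(P,q)).round(0).tolist()
print("thumb",pr(gz(.28,[0,86,20])),"corners",pr([[95,80,12],[95,-182,12],[-95,-182,12]]),"grip",pr([[-50,-25,72]]))
for dx in (0,5,10): print(dx,[ (m,pr(gz(.28,[[dx,41*np.sin(m),55+41*np.cos(m)],[dx,50*np.sin(m),55+50*np.cos(m)]]))) for m in(-.3,-.2,-.1,0,.28)])
E
```

```text
time: 6.5
position: [0.5214, -0.0441, 0.1107]
tool_rot: [3.136, -0.187, 0.001]
ft_force: [-0.2, 0.4, 0.1]
grip_width: 0.008
thumb [[73.0, 93.0]] corners [[121.0, 33.0], [393.0, 33.0], [371.0, 217.0]] grip [[228.0, 195.0]]
0 [(-0.3, [[233.0, 89.0], [242.0, 88.0]]), (-0.2, [[226.0, 89.0], [233.0, 88.0]]), (-0.1, [[219.0, 89.0], [224.0, 88.0]]), (0, [[211.0, 89.0], [214.0, 88.0]]), (0.28, [[189.0, 89.0], [185.0, 87.0]])]
5 [(-0.3, [[233.0, 80.0], [241.0, 78.0]]), (-0.2, [[226.0, 79.0], [233.0, 78.0]]), (-0.1, [[219.0, 79.0], [223.0, 77.0]]), (0, [[211.0, 79.0], [213.0, 77.0]]), (0.28, [[189.0, 78.0], [185.0, 77.0]])]
10 [(-0.3, [[233.0, 70.0], [241.0, 68.0]]), (-0.2, [[226.0, 69.0], [232.0, 67.0]]), (-0.1, [[218.0, 69.0], [223.0, 67.0]]), (0, [[211.0, 68.0], [213.0, 66.0]]), (0.28, [[188.0, 68.0], [184.0, 65.0]])]
```

```bash
python3 -m inch '[[[0,0,2],[0,0,0]],[[0,0,2],[0,0,0]],[[0,0,1.5],[0,0,0]],[[0,0,1],[0,0,0]],[[0,0,1],[0,0,0]],[[0,0,1],[0,0,0]],[[0,0,0.5],[0,0,0]],[[0,0,0.5],[0,0,0]],[[0,0,0.5],[0,0,0]],[[0,0,0],[0,0,0]]]'
```

```text
time: 7.55
position: [0.5211, -0.0439, 0.1007]
tool_rot: [3.136, -0.187, 0.0]
ft_force: [-0.3, -0.1, 0.5]
grip_width: 0.002
```

```bash
python3 -m inch '[[[0,0,0.5],[0,0,0]],[[0,0,0],[0,0,0]],[[0,0,0.5],[0,0,0]],[[0,0,0],[0,0,0]],[[0,0,0.5],[0,0,0]],[[0,0,0],[0,0,0]],[[0,0,0.5],[0,0,0]],[[0,0,0],[0,0,0]],[[0,0,0],[0,0,0]],[[0,0,0],[0,0,0]]]'
```

```text
time: 8.55
position: [0.5212, -0.0439, 0.1002]
tool_rot: [3.135, -0.187, 0.0]
ft_force: [-5.3, 0.7, 12.9]
grip_width: 0.002
```

```bash
python3 -m inch '[[[0,0,-15],[0,0,0]],[[0,0,-30],[0,0,0]],[[0,0,-35],[0,0,0]],[[0,0,-35],[0,0,0]],[[0,0,-15],[0,0,0]],[[12,-15,0],[0,0,0]],[[20,-24,0],[0,0,0]],[[21,-25,0],[0,0,0]],[[20,-24,0],[0,0,0]],[[12,-14,0],[0,0,0]]]'
python3 -m inch '[[[0,0,0],[0,0,4]],[[0,0,0],[0,0,8]],[[0,0,0],[0,0,8]],[[0,0,0],[0,0,8]],[[0,0,0],[0,0,8]],[[0,0,0],[0,0,8]],[[0,0,0],[0,0,8]],[[0,0,0],[0,0,8]],[[0,0,0],[-3.75,6.5,0]],[[0,0,0],[-3.75,6.5,0]]]'
python3 - <<'E'
from h import *
s=ctrl.get_state();d=optics.get_image("wrist");w=d["image"][:,:,::-1];cv2.imwrite("pics/w3.png",w)
c=wcam(s["position"],s["tool_rot"],d);pr=lambda q:proj(c,f2w(P,q)).round(0).tolist()
print(s["position"],s["tool_rot"],s["ft_force"])
print("thumb",pr(gz(.28,[0,86,20])),"grip",pr([[-50,-25,72]]))
for m in(-.3,-.2,-.1,0,.28): print(m,pr(gz(.28,[[5,41*np.sin(m),55+41*np.cos(m)],[5,50*np.sin(m),55+50*np.cos(m)]])))
R=Rn.from_rotvec(s["tool_rot"]).as_matrix();print(R.round(3))
E
```

```text
time: 9.55
position: [0.6185, 0.0496, 0.2276]
tool_rot: [-3.135, 0.184, 0.001]
ft_force: [-0.2, 0.3, 0.5]
grip_width: 0.005
time: 10.55
position: [0.615, 0.0444, 0.207]
tool_rot: [2.661, -1.431, 0.042]
ft_force: [0.5, 0.4, -1.6]
grip_width: 0.005
[0.61495445 0.04435121 0.20698843] [ 2.66067986 -1.43100681  0.04240051] [ 0.51131539  0.4168679  -1.601135  ]
thumb [[241.0, 207.0]] grip [[365.0, 173.0]]
-0.3 [[342.0, 94.0], [351.0, 87.0]]
-0.2 [[340.0, 98.0], [349.0, 91.0]]
-0.1 [[337.0, 102.0], [345.0, 96.0]]
0 [[334.0, 106.0], [342.0, 102.0]]
0.28 [[324.0, 119.0], [329.0, 118.0]]
[[ 0.553 -0.833 -0.032]
 [-0.829 -0.546 -0.119]
 [ 0.081  0.092 -0.992]]
```

View pics/w3.png

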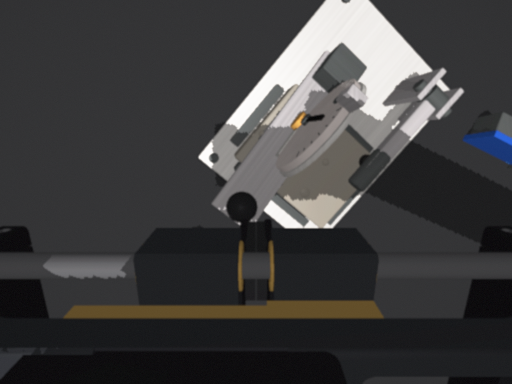

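```bash
python3 -m inch '[[[0,0,0],[0,0,0]],[[0,0,0],[0,0,0]],[[0,0,0],[0,0,0]],[[0,0,0],[0,0,0]],[[0,0,0],[0,0,0]],[[0,0,0],[0,0,0]],[[0,0,0],[0,0,0]],[[0,0,0],[0,0,0]],[[0,0,0],[0,0,0]],[[0,0,0],[0,0,0]]]'
python3 -c "
from h import *
s=ctrl.get_state();print(s['joint_positions'].round(3) if hasattr(s['joint_positions'],'round') else s['joint_positions']);R=Rn.from_rotvec(s['tool_rot']).as_matrix();print(R.round(3))"
```

```text
time: 11.6
position: [0.6151, 0.0459, 0.2073]
tool_rot: [2.664, -1.429, 0.041]
ft_force: [0.2, -0.1, 0.2]
grip_width: 0.009
[-0.46   0.307  0.347  1.559  0.009  1.339 -2.684]
[[ 0.555 -0.832 -0.032]
 [-0.828 -0.548 -0.117]
 [ 0.08   0.091 -0.993]]
```

```bash
cat > plan.py <<'E'
from h import *
s=ctrl.get_state();R=Rn.from_rotvec(s["tool_rot"]).as_matrix();F=Rn.from_euler('z',P[2]).as_matrix()
B=np.radians(15);A=np.radians(33)
D=F@Rn.from_rotvec([-B,0,0]).as_matrix()@np.array([[np.cos(A),-np.sin(A),0],[-np.sin(A),-np.cos(A),0],[0,0,-1.]])
print("turn",np.degrees(Rn.from_matrix(R.T@D).as_rotvec()).round(2))
def tcp(t,clr=0):
    b=gz(t,[0,86,20])[0]; return f2w(P,[b+(31+clr)*np.array([0,np.sin(B),np.cos(B)])])[0]
def shift(a,b): return (D.T@(b-a)*1000).round(1)
E
python3 - <<'E'
from plan import *
print("to pre",shift(np.array(s["position"]),tcp(.28,20)),"pre->touch",shift(tcp(.28,20),tcp(.28)))
ts=[.28,.2,.1,0,-.05,-.1,-.15]
for a,b in zip(ts,ts[1:]):print(a,b,shift(tcp(a),tcp(b)),tcp(b).round(4))
E
```

```text
turn [ -5.46   6.14 -16.41]
to pre [-12.7 -24.7  43.4] pre->touch [-0. -0. 20.]
0.28 0.2 [-2.6 -4.   5.3] [0.6195 0.0589 0.1326]
0.2 0.1 [-2.9 -4.4  7.1] [0.6198 0.0622 0.1244]
0.1 0 [-2.5 -3.8  7.6] [0.6201 0.0646 0.1159]
0 -0.05 [-1.1 -1.7  3.9] [0.6202 0.0655 0.1116]
-0.05 -0.1 [-1.  -1.5  4. ] [0.6203 0.0661 0.1073]
-0.1 -0.15 [-0.9 -1.3  4.1] [0.6204 0.0666 0.1029]
```

```bash
python3 -m inch '[[[0,0,0],[-1.8,2,-5.5]],[[0,0,0],[-1.8,2,-5.5]],[[0,0,0],[-1.8,2.1,-5.4]],[[-3,-6,8],[0,0,0]],[[-5,-10,16],[0,0,0]],[[-4,-8,12],[0,0,0]],[[0,0,7],[0,0,0]],[[0,0,0],[0,0,0]],[[0,0,0],[0,0,0]],[[0,0,0],[0,0,0]]]'
python3 - <<'E'
from plan import *
print(np.round(s["joint_positions"],3))
print("to pre",shift(np.array(s["position"]),tcp(.28,20)))
d=optics.get_image("wrist");w=d["image"][:,:,::-1];cv2.imwrite("pics/w4.png",cv2.resize(w[30:230,200:450],None,fx=3,fy=3,interpolation=cv2.INTER_CUBIC))
c=wcam(s["position"],s["tool_rot"],d);pr=lambda q:((proj(c,f2w(P,q))-[200,30]+.5)*3-.5).round(0).tolist()
print("thumb",pr(gz(.28,[0,86,20])),"grip",pr([[-50,-25,72]]),"ctr",pr(gz(.28,[[0,0,55],[5,0,55],[10,0,55]])))
for m in(-.3,-.2,-.1,0,.28): print(m,pr(gz(.28,[[5,41*np.sin(m),55+41*np.cos(m)],[5,50*np.sin(m),55+50*np.cos(m)],[10,50*np.sin(m),55+50*np.cos(m)]])))
E
```

```text
time: 12.6
position: [0.6204, 0.0594, 0.1598]
tool_rot: [2.714, -0.986, 0.088]
ft_force: [0.2, -0.2, 0.3]
grip_width: 0.001
turn [-0.13 -0.01 -0.11]
[-0.512  0.378  0.303  1.581  0.14   1.288 -2.538]
to pre [-1.7 -1.   1.1]
thumb [[166.0, 563.0]] grip [[544.0, 558.0]] ctr [[481.0, 350.0], [471.0, 333.0], [461.0, 315.0]]
-0.3 [[647.0, 266.0], [694.0, 248.0], [684.0, 226.0]]
-0.2 [[642.0, 274.0], [688.0, 258.0], [678.0, 236.0]]
-0.1 [[634.0, 283.0], [679.0, 270.0], [669.0, 247.0]]
0 [[624.0, 294.0], [667.0, 283.0], [656.0, 260.0]]
0.28 [[587.0, 325.0], [620.0, 323.0], [608.0, 300.0]]
```

View pics/w4.png

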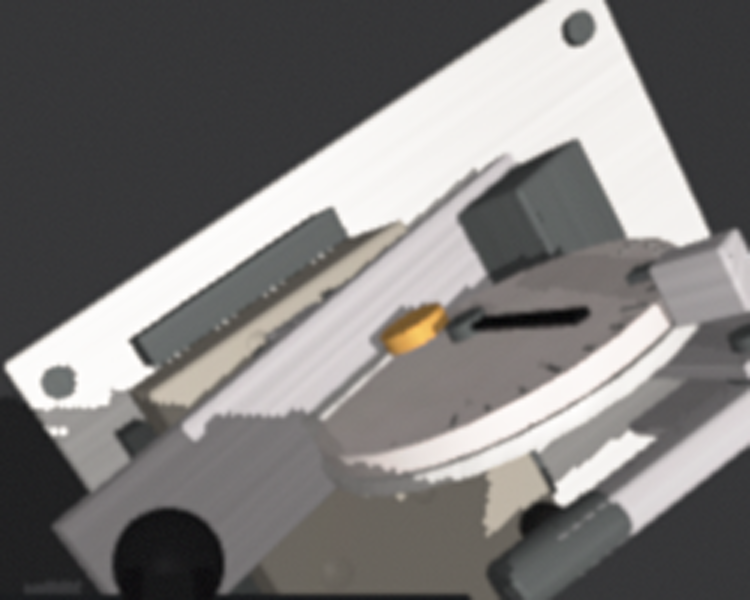

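```bash
python3 -m inch '[[[-1.5,-1,4],[0,0,0]],[[0,0,6],[0,0,0]],[[0,0,5],[0,0,0]],[[0,0,3],[0,0,0]],[[0,0,2],[0,0,0]],[[0,0,1],[0,0,0]],[[0,0,0],[0,0,0]],[[0,0,0],[0,0,0]],[[0,0,0],[0,0,0]],[[0,0,0],[0,0,0]]]'
python3 -m inch '[[[-1.3,-2,2.6],[0,0,0]],[[-1.3,-2,2.7],[0,0,0]],[[-1,-1.5,2.3],[0,0,0]],[[-1,-1.5,2.4],[0,0,0]],[[-1,-1.4,2.4],[0,0,0]],[[-0.8,-1.3,2.5],[0,0,0]],[[-0.8,-1.2,2.5],[0,0,0]],[[-0.8,-1.3,2.6],[0,0,0]],[[0,0,0],[0,0,0]],[[0,0,0],[0,0,0]]]'
python3 - <<'E'
from plan import *
print("err",shift(np.array(s["position"]),tcp(0)))
E
```

```text
time: 13.65
position: [0.6189, 0.0567, 0.1386]
tool_rot: [2.715, -0.984, 0.087]
ft_force: [-0.9, 2.2, 3.0]
grip_width: 0.003
time: 14.65
position: [0.6195, 0.0643, 0.1149]
tool_rot: [2.713, -0.984, 0.085]
ft_force: [0.1, 1.7, 2.1]
grip_width: 0.004
turn [-0.    0.04 -0.06]
err [ 0.5 -0.4 -1.1]
```

```bash
python3 -m inch '[[[-0.6,-0.9,2],[0,0,0]],[[-0.6,-0.8,2],[0,0,0]],[[-0.4,-0.6,1.5],[0,0,0]],[[0,0,0],[0,0,0]],[[0,0,0],[0,0,0]],[[0,0,0],[0,0,0]],[[0,0,0],[0,0,0]],[[0,0,0],[0,0,0]],[[0,0,0],[0,0,0]],[[0,0,0],[0,0,0]]]'
python3 -m inch '[[[0,0,0],[0,0,0]],[[0,0,0],[0,0,0]],[[0,0,0],[0,0,0]],[[0,0,0],[0,0,0]],[[0,0,0],[0,0,0]],[[0,0,0],[0,0,0]],[[0,0,0],[0,0,0]],[[0,0,0],[0,0,0]],[[0,0,0],[0,0,0]],[[0,0,0],[0,0,0]]]'
python3 - <<'E'
from plan import *
d=optics.get_image("wrist");w=d["image"][:,:,::-1];cv2.imwrite("pics/w5f.png",w);cv2.imwrite("pics/w5.png",cv2.resize(w[60:210,300:500],None,fx=4,fy=4,interpolation=cv2.INTER_CUBIC))
c=wcam(s["position"],s["tool_rot"],d);pr=lambda q:((proj(c,f2w(P,q))-[300,60]+.5)*4-.5).round(0).tolist()
for t in(-.05,-.1):
  print(t,"err",shift(np.array(s["position"]),tcp(t)),pr(gz(t,[0,86,20])))
  for m in(-.2,-.1,0):print(m,pr(gz(t,[[7.5,41*np.sin(m),55+41*np.cos(m)],[0,50*np.sin(m),55+50*np.cos(m)]])))
E
```

```text
time: 15.65
position: [0.6197, 0.0662, 0.1091]
tool_rot: [2.714, -0.984, 0.086]
ft_force: [0.3, 2.2, 1.8]
grip_width: 0.001
time: 16.65
position: [0.6198, 0.0663, 0.1091]
tool_rot: [2.714, -0.984, 0.086]
ft_force: [0.1, 0.7, 1.2]
grip_width: 0.0
turn [-0.07  0.03 -0.04]
-0.05 err [ 1.2  0.8 -2.2] [[-168.0, 667.0]]
-0.2 [[680.0, 286.0], [806.0, 338.0]]
-0.1 [[654.0, 308.0], [774.0, 367.0]]
0 [[625.0, 331.0], [736.0, 397.0]]
-0.1 err [ 0.2 -0.7  1.8] [[-177.0, 663.0]]
-0.2 [[646.0, 312.0], [768.0, 369.0]]
-0.1 [[618.0, 335.0], [732.0, 398.0]]
0 [[586.0, 357.0], [691.0, 428.0]]
```

View pics/w5.png

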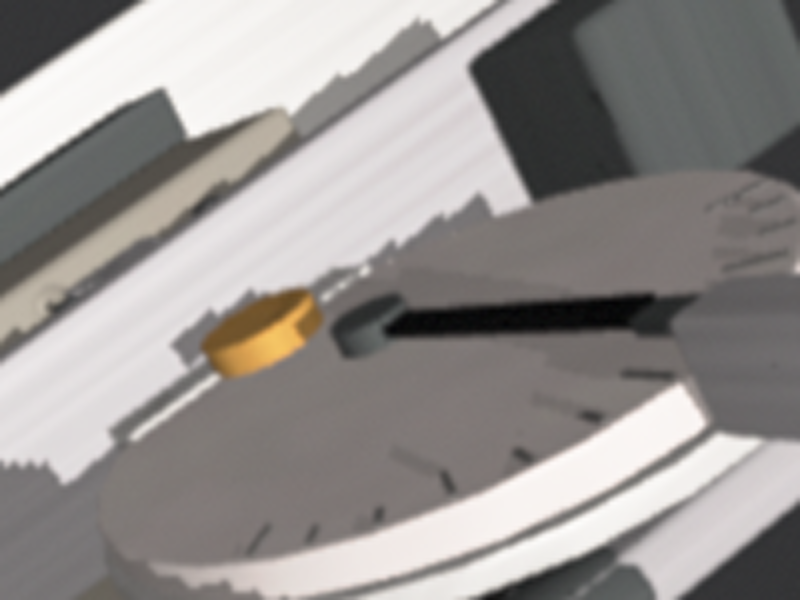

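Run:
```python
import cv2,numpy as np
a=cv2.imread("pics/w5f.png")[115:165,430:500]; b=cv2.imread("pics/w4.png")[200:360,550:750]
b=cv2.resize(b,(400,320),interpolation=cv2.INTER_CUBIC); a=cv2.resize(a,(770,550),interpolation=cv2.INTER_LANCZOS4)
g=lambda x:np.clip((x/255.)**.6*255*1.15,0,255).astype(np.uint8)
o=np.zeros((600,800,3),np.uint8);o[:550,:770]=g(a);o[400:600,:250]=g(b[60:260,60:310]);cv2.imwrite("pics/w6.png",o)
```

```text
(no output)
```

View pics/w6.png

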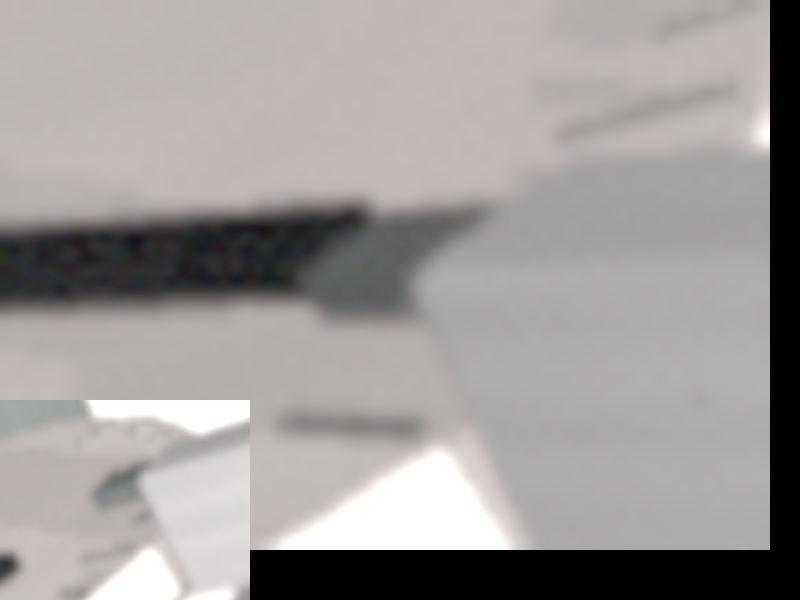

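```bash
cat > fit.py <<'E'
from plan import *
d=optics.get_image("wrist")
c4=wcam([0.6204,0.0594,0.1598],[2.714,-0.986,0.088],d);c5=wcam([0.6198,0.0663,0.1091],[2.714,-0.984,0.086],d)
def pt(t,a,dx,r=41): return gz(t,[dx,r*np.sin(a),55+r*np.cos(a)])
w4=lambda x,y:((x+.5)/3-.5+200,(y+.5)/3-.5+30); w5=lambda x,y:((x+.5)/11-.5+430,(y+.5)/11-.5+115)
def solve(o):
    o=np.array(o,float)
    def r(u):
        m,dp,dm,t,b4x,b4y,b5x,b5y=u
        q=[proj(c4,f2w(P,pt(.28,.28,dp)))[0]+[b4x,b4y],proj(c4,f2w(P,pt(.28,m,dm)))[0]+[b4x,b4y],
           proj(c5,f2w(P,pt(t,t,dp)))[0]+[b5x,b5y],proj(c5,f2w(P,pt(t,m,dm)))[0]+[b5x,b5y]]
        return np.r_[(np.array(q)-o).ravel(),(u[1]-7)/20,(u[2]-7)/20,np.array(u[4:])*.1]
    return least_squares(r,[-.1,7,7,-.1,0,0,0,0])
E
python3 - <<'E'
from fit import *
b=[w4(586,314),w4(634,273.5),w5(335,248),w5(352,265)]
s0=solve(b).x;print(s0.round(3))
for i in range(4):
  for j in range(2):
    q=np.array(b);q[i,j]+=.3;print(i,j,(solve(q).x-s0)[:4].round(3))
E
```

```text
turn [-0.06  0.03 -0.04]
[-0.098  8.041  7.327 -0.088  1.793  0.304  5.002 -3.898]
0 0 [ 0.004 -0.088 -0.044  0.004]
0 1 [-0.004 -0.063 -0.02  -0.004]
1 0 [-0.004  0.063  0.019 -0.004]
1 1 [ 0.004  0.01  -0.033  0.004]
2 0 [ 0.001 -0.005  0.052 -0.001]
2 1 [ 0.    -0.064  0.008  0.002]
3 0 [-0.001 -0.03  -0.087  0.002]
3 1 [-0.001 -0.009 -0.083 -0.002]
```

```bash
python3 -m inch '[[[-0.2,-0.2,0.5],[0,0,0]],[[0,-0.1,0.4],[0,0,0]],[[0,0,0],[0,0,0]],[[0,0,0],[0,0,0]],[[0,0,0],[0,0,0]],[[0,0,0],[0,0,0]],[[0,0,0],[0,0,0]],[[0,0,0],[0,0,0]],[[0,0,0],[0,0,0]],[[0,0,0],[0,0,0]]]'
python3 -m inch '[[[0,0,0],[0,0,0]],[[0,0,0],[0,0,0]],[[0,0,0],[0,0,0]],[[0,0,0],[0,0,0]],[[0,0,0],[0,0,0]],[[0,0,0],[0,0,0]],[[0,0,0],[0,0,0]],[[0,0,0],[0,0,0]],[[0,0,0],[0,0,0]],[[0,0,0],[0,0,0]]]'
python3 - <<'E'
from plan import *
w=np.mean([optics.get_image("wrist")["image"].astype(float) for _ in range(4)],0)[:,:,::-1]
T=optics.get_image("scene")["image"][150:260,160:270,::-1]
g=lambda x:np.clip((x/255.)**.6*255*1.15,0,255).astype(np.uint8)
a=cv2.resize(g(w[115:165,430:500]),(770,550),interpolation=cv2.INTER_LANCZOS4)
cv2.imwrite("pics/w7.png",a);T=cv2.resize(T,(600,600),interpolation=cv2.INTER_CUBIC);cv2.imwrite("pics/s7.png",T)
for t in(-.05,-.1,-.15):print(t,shift(np.array(s["position"]),tcp(t)))
print(s["position"],s["tool_rot"],s["ft_force"])
E
```

```text
time: 17.75
position: [0.6198, 0.0665, 0.1082]
tool_rot: [2.714, -0.984, 0.086]
ft_force: [0.2, 1.3, 1.6]
grip_width: 0.008
time: 18.75
position: [0.6198, 0.0666, 0.1082]
tool_rot: [2.714, -0.984, 0.086]
ft_force: [-0.5, -0.2, 1.2]
grip_width: 0.008
turn [-0.08  0.03 -0.03]
-0.05 [ 1.5  1.3 -3.1]
-0.1 [ 0.5 -0.2  1. ]
-0.15 [-0.3 -1.5  5.1]
[0.61981697 0.06655755 0.10817525] [ 2.71399347 -0.98398083  0.0861399 ] [-0.54790074 -0.22822849  1.22735353]
```

View pics/w7.png

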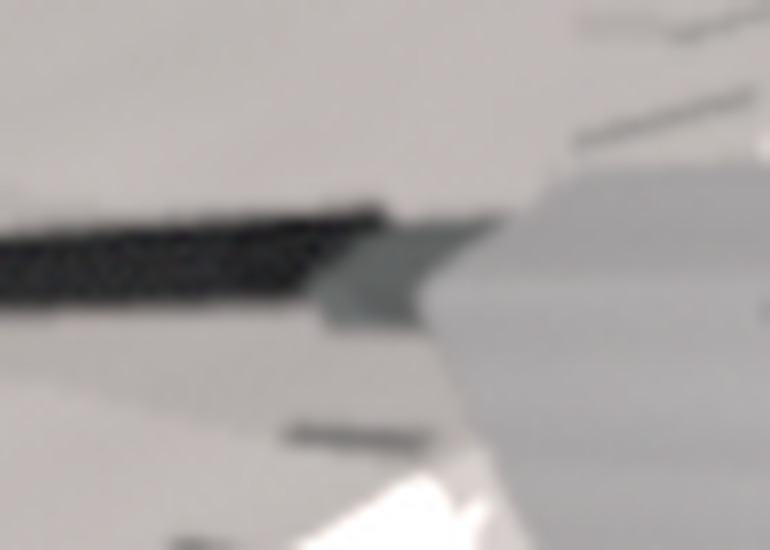

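View pics/s7.png

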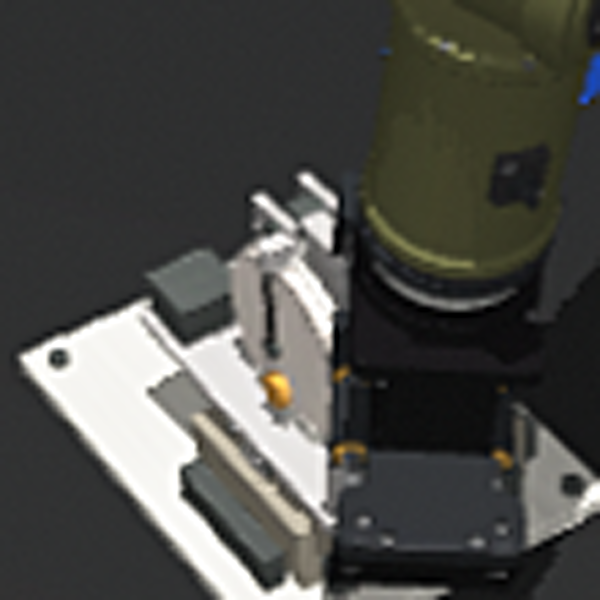

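Run:
```python
import fit
from fit import *
fit.c5=wcam([0.61982,0.06656,0.10818],[2.714,-0.98398,0.08614],d)
for b in ([(348,250),(361,272)],[(346,248),(361,268)]):
    x=solve([w4(586,314),w4(634,273.5)]+[w5(*q) for q in b]).x;print(x.round(3))
# fixed depths from the first fit
J=lambda t,a,dx:(proj(fit.c5,f2w(P,pt(t,a,dx)))[0]*11)
o=J(-.1,-.1,7.6);print("per .01rad",J(-.1,-.11,7.6)-o,"per mm x",J(-.1,-.1,8.6)-o,"per mm r",(proj(fit.c5,f2w(P,pt(-.1,-.1,7.6,42)))[0]*11-o))
```

```text
turn [-0.08  0.03 -0.03]
[-0.099  8.062  7.306 -0.096  1.777  0.322  4.523 -3.739]
[-0.1    8.115  7.369 -0.093  1.814  0.411  4.154 -3.653]
per .01rad [ 8.22820958 -6.28378371] per mm x [-10.51591757 -23.14801668] per mm r [24.69778152 -0.82767278]
```

```bash
python3 -c "
from bench import ctrl,close_job
s=ctrl.get_state();print(s['time'],s['ft_force']);print(close_job())"
```

```text
19.05 [-0.11499008 -0.41495734  1.15959316]
the job is handed in; nothing more can be done
None
```

The clamp is shut on the block and the gauge is held with its pointer on the mark. I handed the job in at 19.05 s, with the closed fingers still pressing the dome at about 1.2 N.

- **Clamp:** I pushed the arm over centre from its outer side and it fell shut. I then pressed its grip from above until contact. The fingertips stopped about 83 mm above the bench, which puts the arm at about 0.01 rad. The last contact on it reached about 13 N, above the "under 5 N" guidance for pushing the arm. The limit on hard presses is 40 N.
- **Gauge:** Fitting the wrist pictures puts the marker at about −0.099 rad and the pointer between −0.093 and −0.096. The arm's own position suggests about −0.09, and the tip-to-mark offset alone gives about −0.107. So the checks disagree by up to about 0.01 rad either side of the mark.
- **Last pictures:** The pointer tip lies over the marker's inner end and the gauge is seated on the stud. The gripper hid the clamp in the final view, so I did not see it again after lifting off.
- **Missed move:** One turn stopped at the last joint's range limit on the way to the gauge. I finished with a smaller turn and did not try again.
- **Bystanders:** The beaker, mortar bar and spatula were not approached.

I viewed 12 pictures, two over the budget of 10.

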